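Bolt the vacuum chamber's lid shut

TASK

Lock the lid of the vacuum chamber: press the sprung catch plate down with one fingertip and, while it stays held down, push the bolt by its upright post with the other fingertip until the bolt is fully home in the keeper on the lid. Then let go and draw clear, so that the catch springs back up and locks the bolt there. Do not grip, lift or shift any of the loose parts lying about.

Things in the scene. Friction and masses are not known exactly. Their poses are not given: they have to be found in the camera images.
- chamber: Fixed white-painted vacuum chamber, a block, 180 (x) by 300 (y) by 80 mm high, over local x -90..90, y -120..180. Origin on the table under the lock; z up, +y is the way the bolt slides to lock. On its flat top (z 80) the plain steel lock: catch plate on the -x side, bolt parallel to it on the +x side. A loose blanking disc lies on the top near x 62, y -92. Its place and yaw on the table vary.
- catch_top (a point): Centre of the upper face of the level steel catch plate, at chamber local x -30, y -15, and z 108 mm when up (100 fully down). Plate 32 mm (x) by 80 mm (y -55..25), 6 thick, on two coil springs; it stays level wherever it is pressed, and a fingertip may slide along it.
- catch (a joint): How far the plate is pressed down, m: 0 up (locking), 0.008 fully down; about 2 N to start, 5 N fully down. Its tongue stands between the bolt's teeth; pressed over 5 mm it frees the bolt. Let up on the way, it drops between the next teeth (10 mm apart) and blocks the bolt again until pressed again.
- bolt_post (a point): Top middle of the flat -y face (the one to push) of the bolt's upright steel post; moves with the bolt. Post 28 (x) by 12 (y) by 37 mm high, middle at chamber local x 25, top at z 128.5. At bolt 0 that face is at local y -15. Behind it (-y side) lies the bolt's flat bar, top at z 92: a fingertip there, 55 mm across (local x) from the one on the plate, can be at the same height as it.
- bolt (a joint): How far the bolt has slid along chamber +y, m: starts at 0 to 0.0015 (open); 0.032 is fully home against its stop, in the keeper. It needs about 2 N to slide, plus the rub of the finger on the catch. While the catch is up it has only some 2.5 mm of play.
- keeper (a point): Middle of the top of the keeper, the longer of two steel staples over the bolt's line: 37 (x) by 30 (y 72..102) by 20 mm high, on the lid (the chamber top beyond the seam at y 57). The shorter one, a guide 10 mm long, is at y 36..46, just past the post's end position. A round window 68 mm across, 10 high, is at x -35, y 125.
- blank: Loose steel blanking disc, 40 mm across, 13 high, on the chamber's deck; origin under its centre. Leave it alone.
- clampring: Loose aluminium clamp ring, 60 mm across, 16 high, on the table; origin under its centre. Leave it alone.
- grease: Loose jar, 44 mm across, 50 high, on the table; origin under its centre. Leave it alone.
- spanner: Loose spanner, 160 mm long along its x, on the table; origin under its middle. Leave it alone.
- driver: Loose screwdriver, 170 mm long along its x, on the table; origin under its middle. Leave it alone.
- sealbox: Loose cardboard box, 60 by 85 by 30 mm high, on the table; origin under its centre. Leave it alone.
- nipple: Loose steel pipe nipple standing on end, flanges 40 mm across, 54 high, on the table; origin under its centre. Leave it alone.

How it is judged (in metres and radians):
On the way, in this order (a step that is already met when the one before it is completed fails the run):
1. a fingertip holds the catch plate down while the bolt is still open (value of joint catch above 0.0045 m and value of joint bolt below 0.006 m and contact force between the fingers and catch above 0.5 N), for 0.1 s.
2. the bolt is on its way, pushed by a finger while a finger holds the catch down (value of joint catch above 0.004 m and value of joint bolt between 0.012 and 0.028 m and contact force between the fingers and catch above 0.3 N and contact force between the fingers and bolt above 0.3 N), for 0.02 s.
3. the bolt is fully home with the catch still held down (value of joint catch above 0.004 m and value of joint bolt above 0.029 m and contact force between the fingers and catch above 0.3 N), for 0.04 s.
At the end, for the whole second after the job is handed in: The bolt has slid at least 29 mm (home is 32 mm), the catch plate has sprung back up to within 1.5 mm, and every loose part is within 15 mm of where it was (value of joint bolt above 0.029 m and value of joint catch below 0.0015 m and distance of each of blank, clampring, grease, spanner, driver, sealbox, nipple from where it was at the start of the episode below 0.015 m); the robot touches nothing.
It fails at once if a loose part is knocked, lifted or carried away (over 20 mm) (distance of any of blank, clampring, grease, spanner, driver, sealbox, nipple from where it was at the start of the episode above 0.02 m).
It also fails if it takes over 43 s, if anything falls off the work surface, if the arm or the gripper's body presses on something with over 40 N, if the wrist force passes 120 N, or if a joint passes its speed limit or range.

ROBOT

A 7-joint arm with a two-finger parallel gripper is mounted at the origin on the work surface. World frame = base frame: x ahead of the robot, y to its left, z up, the work surface at z = 0. Lengths are in mm, angles in rad, forces in N, time in s.
With the tool pointing down it reaches from about 400 to 900 mm from the base axis. Payload 5.5 kg.
Tool frame: the origin (TCP) lies at the centre of the arm's flange, where the gripper is bolted on; the fingertips stand robot.tcp_to_tips ahead of it and the grasp point (between the pads) lies 159 mm ahead of it (robot.tcp_to_tips is the distance from the TCP to the fingertips, in mm); x points along the fingers, y is the direction in which the jaws open and shut, and the axes are right-handed (so a half turn about x gives the same grasp; the last joint's range is limited). The gripper opens to 92 mm and grips with 3 to 60 N. Pads are 19 mm wide; open, the fingers measure 130 mm over their backs; the gripper's body (75 mm by 190 mm) begins 47 mm behind the grasp point.
Start: joints at [1.507, 0.501, -0.427, 1.55, 0.221, 1.138, -0.21], TCP at [208.685, -615.586, 404.729] pointing down, gripper open.
Joint ranges: [-2.88, 2.88], [-0.31, 2.03], [-1.54, 1.56], [0.2, 2.42], [-1.41, 4.55], [0.19, 2.02], [-2.57, 2.57]. Speed limits (rad/s): [2.57, 2.57, 3.14, 3.14, 3.14, 3.14, 3.14].

INTERFACE

Orientations are given as a unit quaternion [w, x, y, z].
In Python, from plant import robot gives the robot as it stands.
- The arm moves only by the tool drive_tool, never from a script. Its argument "rows" is a list that holds one entry, the list of rows, each a list of 7 numbers: the shift along the tool's x, y, z in mm, then the turn, a rotation vector about the tool's x, y, z in degrees, then the finger opening in mm, from 0 to 91.8. In form: [[[tx, ty, tz, ax, ay, az, claw], ...]]. A call has 1 to 5 rows; each row is the pose to reach, as a shift and turn from the pose commanded when the call began, along the tool's axes at that moment; what a row does not reach only later rows make up. A row lasts 1/10 s, in which the tool goes at most 50 mm and 8.59 degrees, less where a joint would pass 70% of its speed; a pose out of reach is approached as far as the arm can. A call with a gripper value outside its range is refused whole. The fingers move at their own pace and stop on an object; "grip_force" is the grip in N (left out, the last holds). Time passes only in rows, so rows that repeat a pose let the fingers close. It gives the time, the measured TCP pose, the force and the opening at its end, in the units of the state.
- robot.sense(): the state, without advancing time (a new reading comes with each control period).
- robot.camera(name): name is "side" or "top" or "wrist"; returns the picture (400x640x3 uint8, red, green, blue); there is no depth.
- robot.calibration(name): a dict with "fx", "fy", "cx", "cy" (pixels), "extrinsics" (4x4, takes a point from camera to world coordinates); the wrist camera has in their place "tool_from_camera" (4x4, takes a point from camera to tool coordinates, whose origin is the TCP and whose axes are the tool frame's). Camera axes: x right, y up, looking along -z (the intrinsics and any distortion apply to the point x, -y, -z); pixel columns grow to the right and rows downward; lengths in mm; the calibration is good to about 2 mm. A picture is of the moment at which its call begins: read the wrist's pose just before it. calibration takes no time and is no camera call.
- robot.hand_in(): hands the job in, once; it reports no verdict.
Trained networks look in the newest picture that a camera, given by its name, has taken for a name from the list of things; names that differ only in an ending like _2 or _b are one class to them, and where a whole thing is asked for, a point or a joint stands for the part that bears it (a point fixed in the world has none). Each returns a list of dicts, best first, with "score" (0 to 1); they miss things now and then, are a little off and sometimes report something else, mostly with a low value. They report only what shows in the picture. A call takes as long as a camera call.
- robot.recognise(camera, target): "extent" ([left, top, right, bottom] in pixels, round what is visible of it).
- robot.cut_out(camera, target): "region" (400x640 bool, what is visible of it) and "extent" ([left, top, right, bottom] in pixels, round what is visible of it).
- robot.spot_point(camera, target): "position" ([row, column] in pixels: a listed point, or the origin of a listed thing).
The state is a dict: "t": time; "q": joint angles; "joint_velocities": joint speeds; "effort": joint torques, N m; "ee_pos": TCP position; "ee_rot": TCP orientation; "contact_force": force on the tool from outside, world axes, zero at the start; "ft_torque": the same for the moment, N m; "finger_gap": opening from 0.0 (shut) to 1.0 (fully open).
Only numpy, scipy, OpenCV 4.12 (cv2) and the standard library are available. Lean on these libraries where they do the work, as an engineer would, in place of code of your own. Each camera call takes 0.05 s, during which the arm holds its last target.

## Working session

There is one attempt and no reset: what is moved stays moved. The work goes in short steps, Python scripts to look and compute and a tool call to move; the robot and the scene stay as the last step left them, time stands still between calls to the robot, and variables do not carry over. Pictures are saved under pics/ and viewed, and the job is handed in when it is done.

Besides the shell and the picture viewer there is one more tool, called after "Request:" by a JSON object that holds its "name" and its "arguments". drive_tool: Moves the arm, as the interface text tells. Its arguments: {"type":"object","properties":{"rows":{"type":"array"},"grip_force":{"type":"number"}},"required":["rows"]}

```bash
ls; mkdir -p pics
python3 - <<'E'
from plant import robot
import cv2
s=robot.sense()
print(s['t'],s['ee_pos'],s['ee_rot'],s['contact_force'],s['finger_gap'],robot.tcp_to_tips)
for n in ['side','top']:
    im=robot.camera(n); cv2.imwrite(f'pics/{n}0.png',im[:,:,::-1])
    for t in ['catch_top','bolt_post','keeper','chamber']:
        print(n,t,[(r['position'],round(r['score'],2)) for r in robot.spot_point(n,t)][:2])
    c=robot.calibration(n);print({k:(v.tolist() if hasattr(v,'tolist') else v) for k,v in c.items()})
print(robot.calibration('wrist'),robot.sense()['t'])
E
```

```text
pics
0.0 [ 208.47770498 -615.29127199  403.66409304] [-0.11436166 -0.6975968  -0.11572915  0.6977728 ] [ 0.07910898 -0.35686184 -0.11596567] 0.9959284239087588 178.0
side catch_top [([221.3, 326.3], 0.66)]
side bolt_post [([198.5, 352.5], 0.62)]
side keeper [([183.3, 320.4], 0.61)]
side chamber []
{'fx': 474.2166645409352, 'fy': 474.2166645409352, 'cx': 321.413944746114, 'cy': 195.64911877093232, 'extrinsics': [[0.8559087827193508, 0.32123793557096497, -0.4052484971150218, 209.4510543248897], [-0.5168922082016209, 0.5550505760260408, -0.6517217988939856, -522.9530626784923], [0.015575646514080627, 0.7672842021071885, 0.641118048749529, 690.2106587980498], [0.0, 0.0, 0.0, 1.0]]}
top catch_top [([197.6, 356.0], 0.86)]
top bolt_post [([174.6, 353.4], 0.83)]
top keeper [([180.3, 308.7], 0.71)]
top chamber [([195.6, 347.2], 0.75)]
{'fx': 381.0935660564704, 'fy': 381.0935660564704, 'cx': 322.7928966950514, 'cy': 189.98938590456714, 'extrinsics': [[-0.002070824503367537, 0.9904266608140706, -0.13802442260182052, 452.8411801210486], [-0.9998322267220588, -0.004562682189535211, -0.017739795355262884, 64.42871856191121], [-0.018199727851964224, 0.13796452978909826, 0.9902699422007049, 1001.330295171301], [0.0, 0.0, 0.0, 1.0]]}
{'fx': 310.3928321607798, 'fy': 310.3928321607798, 'cx': 321.2699643446652, 'cy': 196.0468173026645, 'tool_from_camera': array([[ 9.80709713e-04,  2.87435717e-01, -9.57799429e-01,
         1.91032525e+01],
       [ 9.99999518e-01, -2.39940385e-04,  9.51913079e-04,
         3.95700386e-01],
       [ 4.37990542e-05, -9.57799901e-01, -2.87435813e-01,
        -7.83367064e+01],
       [ 0.00000000e+00,  0.00000000e+00,  0.00000000e+00,
         1.00000000e+00]])} 0.5
```

View pics/side0.png

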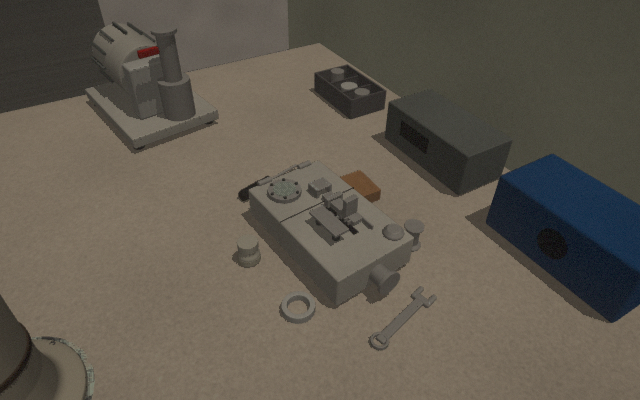

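View pics/top0.png

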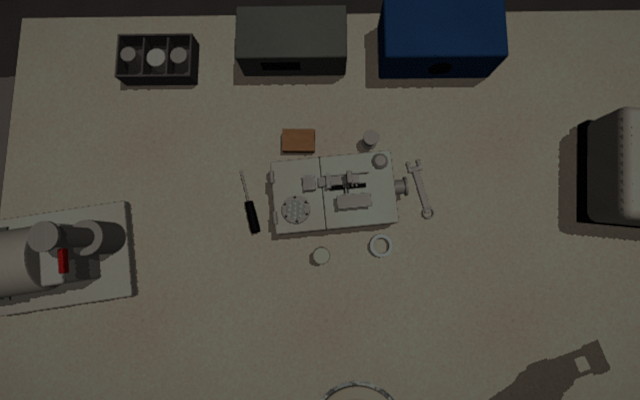

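```bash
cat > h.py <<'E'
import numpy as np
from scipy.spatial.transform import Rotation as R
from plant import robot
def ray(cal,px,E=None):
    E=np.array(cal['extrinsics']) if E is None else E
    r,c=px
    d=np.array([(c-cal['cx'])/cal['fx'],-(r-cal['cy'])/cal['fy'],-1.])
    return E[:3,3],E[:3,:3]@d
def atz(cal,px,z,E=None):
    o,d=ray(cal,px,E); return o+d*(z-o[2])/d[2]
def proj(cal,p,E=None):
    E=np.array(cal['extrinsics']) if E is None else E
    q=E[:3,:3].T@(np.asarray(p)-E[:3,3])
    return np.array([cal['cy']-cal['fy']*q[1]/-q[2], cal['cx']+cal['fx']*q[0]/-q[2]])
def T(s):
    w,x,y,z=s['ee_rot']; M=np.eye(4); M[:3,:3]=R.from_quat([x,y,z,w]).as_matrix(); M[:3,3]=s['ee_pos']; return M
E
python3 - <<'E'
from h import *
P={'side':{'catch_top':[221.3,326.3],'bolt_post':[198.5,352.5],'keeper':[183.3,320.4]},'top':{'catch_top':[197.6,356.0],'bolt_post':[174.6,353.4],'keeper':[180.3,308.7],'chamber':[195.6,347.2]}}
z={'catch_top':108,'bolt_post':128.5,'keeper':100,'chamber':0}
for n in P:
    for k,p in P[n].items(): print(n,k,atz(robot.calibration(n),p,z[k]).round(1))
M=T(robot.sense());print(M.round(3))
E
```

```text
side catch_top [547.9   2.9 108. ]
side bolt_post [609.7  12.4 128.5]
side keeper [600.7 111.1 100. ]
top catch_top [558.9   2.2 108. ]
top bolt_post [610.3   8.9 128.5]
top keeper [602.1 114.3 100. ]
top chamber [577.1  17.8   0. ]
[[ 0.00000e+00  3.21000e-01 -9.47000e-01  2.08687e+02]
 [ 0.00000e+00 -9.47000e-01 -3.21000e-01 -6.15576e+02]
 [-1.00000e+00 -0.00000e+00 -0.00000e+00  4.04680e+02]
 [ 0.00000e+00  0.00000e+00  0.00000e+00  1.00000e+00]]
```

```bash
cat >> h.py <<'E'
def delta(pos,yaw):
    """tool y -> (cos,sin) world, tool x down; shift in current tool axes + rotvec deg"""
    s=robot.sense();M=T(s);c,sn=np.cos(yaw),np.sin(yaw)
    Rt=np.array([[0,c,sn],[0,sn,-c],[-1,0,0]])
    d=M[:3,:3].T@(np.array(pos)-M[:3,3]); rv=R.from_matrix(M[:3,:3].T@Rt).as_rotvec(degrees=True)
    print('t',s['t'],'pos',np.round(s['ee_pos'],1),'F',np.round(s['contact_force'],1),'gap',round(s['finger_gap']*91.8,1));print('shift',d.round(2),'rot',rv.round(2))
E
python3 -c "
from h import *
delta([583,0,404],0.085)"
```

```text
t 0.5 pos [ 208.7 -615.6  404.7] F [0.3 0.1 0.6] gap 91.7
shift [   0.73 -462.81 -552.13] rot [-76.14  -0.     0.  ]
```

Request:
{"name": "drive_tool", "arguments": {"rows": [[[0,-32,-38,-5.2,0,0,91.8],[0,-64,-76,-10.4,0,0,91.8],[0,-96,-114,-15.6,0,0,91.8],[0,-128,-152,-20.8,0,0,60],[0,-160,-190,-26,0,0,60]]]}}

```text
t: 1.0
ee_pos: [338.0, -401.2, 405.0]
ee_rot: [-0.271, -0.653, -0.27, 0.653]
contact_force: [1.7, 0.2, 0.2]
finger_gap: 0.874
```

```bash
python3 -c "
from h import *
delta([583,0,404],0.085)"
```

```text
t 1.0 pos [ 338.  -401.2  405. ] F [1.7 0.2 0.2] gap 80.3
shift [   0.76 -111.04 -456.82] rot [-4.994e+01  4.000e-02 -3.000e-02]
```

Request:
{"name": "drive_tool", "arguments": {"rows": [[[0,-11,-46,-5.2,0,0,36],[0,-22,-92,-10.4,0,0,36],[0,-33,-138,-15.6,0,0,36],[0,-44,-184,-20.8,0,0,36],[0,-55,-230,-26,0,0,36]]]}}

```text
t: 1.5
ee_pos: [462.6, -200.5, 405.2]
ee_rot: [-0.411, -0.576, -0.41, 0.576]
contact_force: [0.6, -0.4, 0.0]
finger_gap: 0.438
```

```bash
python3 -c "
from h import *
delta([583,0,404],0.085)"
```

```text
t 1.5 pos [ 462.6 -200.5  405.2] F [ 0.6 -0.4  0. ] gap 40.3
shift [   1.07   48.2  -228.8 ] rot [-23.95   0.06  -0.05]
```

Request:
{"name": "drive_tool", "arguments": {"rows": [[[0,10,-46,-5,0,0,36],[0,20,-92,-10,0,0,36],[0,30,-138,-15,0,0,36],[0,40,-184,-20,0,0,36],[0,48,-229,-24,0,0,36]]]}}

```text
t: 2.0
ee_pos: [583.8, -0.4, 404.9]
ee_rot: [0.521, 0.478, 0.521, -0.478]
contact_force: [-0.3, -0.4, 0.0]
finger_gap: 0.396
```

Request:
{"name": "drive_tool", "arguments": {"rows": [[[0,0,0,0,0,0,36],[0,0,0,0,0,0,36]]]}}

```text
t: 2.2
ee_pos: [583.0, -0.1, 404.6]
ee_rot: [0.521, 0.478, 0.521, -0.478]
contact_force: [-0.2, -1.4, -0.3]
finger_gap: 0.392
```

Run:
```python
from h import *
import cv2
delta([583,0,404],0.085)
c=robot.calibration('wrist'); E=T(robot.sense())@np.array(c['tool_from_camera'])
im=robot.camera('wrist'); cv2.imwrite('pics/w1.png',im[:,:,::-1])
z={'catch_top':108,'bolt_post':128.5,'keeper':100,'blank':80}
for k in z:
    for r in robot.spot_point('wrist',k)[:2]: print(k,r['position'],round(r['score'],2),atz(c,r['position'],z[k],E).round(1))
```

```text
t 2.2 pos [ 5.830e+02 -1.000e-01  4.046e+02] F [-0.2 -1.4 -0.3] gap 36.0
shift [ 0.64 -0.02 -0.09] rot [ 0.03 -0.04  0.01]
catch_top [181.4, 290.7] 0.62 [554.8   6.3 108. ]
bolt_post [183.5, 353.4] 0.62 [609.9  14.3 128.5]
bolt_post [209.3, 214.1] 0.28 [491.  -19.3 128.5]
keeper [60.7, 352.2] 0.64 [600.1 114.2 100. ]
keeper [242.3, 379.8] 0.45 [646.9 -50.9 100. ]
blank [240.5, 380.1] 0.89 [651.9 -57.8  80. ]
```

View pics/w1.png

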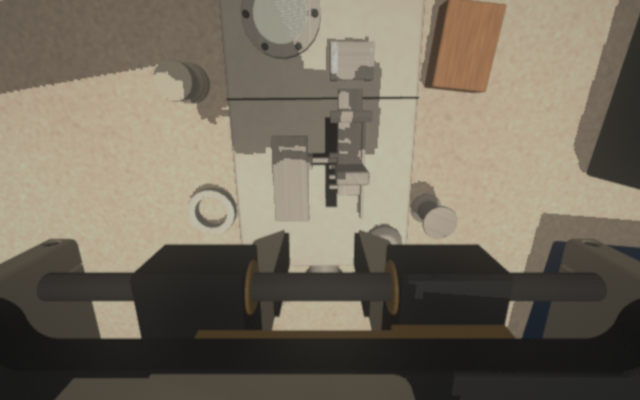

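Run:
```python
import cv2
im=cv2.imread('pics/w1.png')[20:260,215:435]
im=cv2.convertScaleAbs(im,alpha=1.3,beta=20)
cv2.imwrite('pics/w1z.png',cv2.resize(im,None,fx=2.5,fy=2.5,interpolation=cv2.INTER_CUBIC))
```

```text
(no output)
```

View pics/w1z.png

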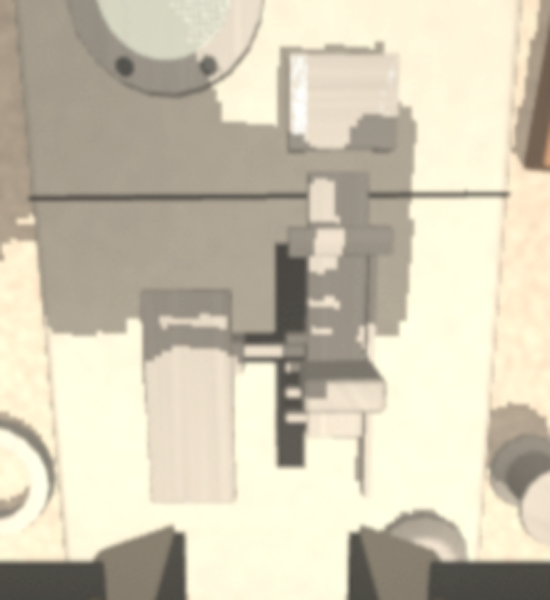

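```bash
cat > fit.py <<'E'
from h import *
from scipy.optimize import least_squares
import sys
c=robot.calibration('wrist'); s=robot.sense(); E=T(s)@np.array(c['tool_from_camera'])
o=[((141,290),(-46,25,108)),((231,290),(-14,25,108)),((236,502),(-14,-55,108)),((151,503),(-46,-55,108)),
((30,198),(-90,57,80)),((509,194),(90,57,80)),((305,411),(11,-14.3,128.5)),((384,411),(39,-14.3,128.5)),((288,53),(6.5,102,100)),((398,53),(43.5,102,100))]
px=np.array([[20+a[1]/2.5,215+a[0]/2.5] for a,_ in o]); L=np.array([l for _,l in o],float)
W=lambda p:np.c_[p[0]+L[:,0]*np.cos(p[2])-L[:,1]*np.sin(p[2]),p[1]+L[:,0]*np.sin(p[2])+L[:,1]*np.cos(p[2]),L[:,2]]
f=lambda p:np.array([proj(c,w,E)-q for w,q in zip(W(p),px)]).ravel()
r=least_squares(f,[583,15,.08],loss='soft_l1',x_scale=[1,1,.01]); print(r.x,f(r.x).reshape(-1,2).round(1))
E
python3 fit.py
```

```text
[5.82970493e+02 2.10618682e+01 8.82603242e-02] [[ 0.3 -0.4]
 [-0.  -0.1]
 [-0.1 -0.3]
 [-0.2  0.3]
 [-0.  -0. ]
 [-0.2  0.1]
 [ 0.3 -0.5]
 [ 0.1  0.6]
 [ 0.2  0. ]
 [-0.3  0.3]]
```

```bash
python3 -c "
from h import *
delta([583.3,-11,291],0.0883)"
```

```text
t 2.45 pos [582.6  -3.7 404.7] F [ 0.5 -0.7 -0.1] gap 35.8
shift [113.71   0.17   7.22] rot [-0.51  0.06  0.02]
```

```bash
python3 - <<'E'
from h import *
import cv2
for i in range(3):
    s=robot.sense();print(s['t'],s['ee_pos'].round(2),s['joint_velocities'].round(3))
im=robot.camera('wrist'); cv2.imwrite('pics/w2.png',im[:,:,::-1])
s=robot.sense();print(s['t'],s['ee_pos'].round(2))
a=cv2.imread('pics/w1.png');b=im[:,:,::-1]
print(cv2.phaseCorrelate(a[20:240,220:420,1].astype('f4'),b[20:240,220:420,1].astype('f4')))
E
sed 's/^E$//' /dev/null; python3 fit.py|head -1
```

```text
2.45 [582.58  -3.69 404.7 ] [ 0.001  0.001 -0.006 -0.002  0.    -0.003  0.001]
2.45 [582.58  -3.69 404.7 ] [ 0.001  0.001 -0.006 -0.002  0.    -0.003  0.001]
2.45 [582.58  -3.69 404.7 ] [ 0.001  0.001 -0.006 -0.002  0.    -0.003  0.001]
2.5 [582.61  -3.5  404.78]
((0.32827387153791676, 0.3652468672705993), 0.3770892094930013)
[5.83054847e+02 2.12922909e+01 8.85300150e-02] [[ 0.3 -0.4]
```

Run:
```python
from h import *
import cv2
a=cv2.imread('pics/w1.png',0);b=cv2.imread('pics/w2.png',0)
for (r,c) in [(130,265),(30,320),(60,430),(60,150),(150,320)]:
    t=a[r:r+60,c:c+60]; m=cv2.matchTemplate(b,t,cv2.TM_CCOEFF_NORMED); _,v,_,l=cv2.minMaxLoc(m); print((r,c),l[1]-r,l[0]-c,round(v,3))
print(T(robot.sense()).round(4)); robot.camera('wrist');print(robot.sense()['ee_pos'])
```

```text
(130, 265) 0 1 0.903
(30, 320) -4 0 0.885
(60, 430) -5 1 0.997
(60, 150) -2 -1 0.981
(150, 320) -4 1 0.968
[[-0.000000e+00  9.968000e-01  7.960000e-02  5.826104e+02]
 [-1.000000e-03  7.960000e-02 -9.968000e-01 -3.497600e+00]
 [-1.000000e+00 -1.000000e-04  1.000000e-03  4.047756e+02]
 [ 0.000000e+00  0.000000e+00  0.000000e+00  1.000000e+00]]
[582.65749993  -3.25777546 404.80730685]
```

```bash
python3 - <<'E'
import cv2
im=cv2.imread('pics/w2.png')[20:260,215:435]
im=cv2.convertScaleAbs(im,alpha=1.3,beta=20)
cv2.imwrite('pics/w2z.png',cv2.resize(im,None,fx=2.5,fy=2.5,interpolation=cv2.INTER_CUBIC))
E
sed "s/E=T(s)@/M=T(s); M[:3,3]=[583,-.1,404.6]; M[:3,:3]=R.from_quat([.478,.521,-.478,.521]).as_matrix(); E=M@/" fit.py > fit1.py; python3 fit1.py
```

```text
[5.83295227e+02 2.50082284e+01 9.48440096e-02] [[ 0.3 -0.4]
 [-0.  -0.1]
 [-0.  -0.3]
 [-0.1  0.2]
 [-0.  -0. ]
 [-0.2  0.1]
 [ 0.3 -0.5]
 [ 0.   0.6]
 [ 0.2  0. ]
 [-0.3  0.3]]
```

View pics/w2z.png

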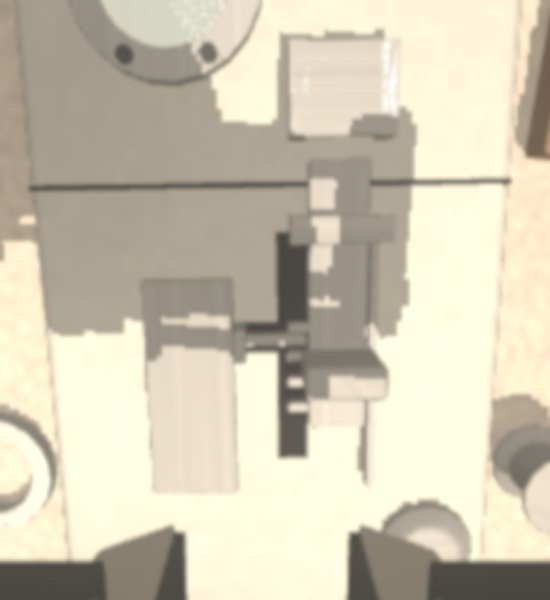

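```bash
python3 -c "
from h import *
delta([583.9,-8.1,294],0.0945)"
```

```text
t 2.55 pos [582.7  -3.3 404.8] F [-0.4 -0.1 -0.3] gap 36.3
shift [110.81   0.85   4.84] rot [-0.83  0.04  0.  ]
```

Request:
{"name": "drive_tool", "arguments": {"rows": [[[25,0.8,4.8,-0.8,0,0,36],[55,0.8,4.8,-0.8,0,0,36],[85,0.8,4.8,-0.8,0,0,36],[103,0.8,4.8,-0.8,0,0,36],[110,0.8,4.8,-0.8,0,0,36]]]}}

```text
t: 3.05
ee_pos: [583.3, -7.2, 292.9]
ee_rot: [0.523, 0.475, 0.524, -0.476]
contact_force: [-1.1, 0.5, -0.0]
finger_gap: 0.395
```

Request:
{"name": "drive_tool", "arguments": {"rows": [[[0,0,0,0,0,0,36],[0,0,0,0,0,0,36],[0,0,0,0,0,0,36],[0,0,0,0,0,0,36],[0,0,0,0,0,0,36]]]}}

```text
t: 3.55
ee_pos: [584.3, -6.5, 295.5]
ee_rot: [0.524, 0.476, 0.523, -0.475]
contact_force: [-0.8, -1.0, -0.0]
finger_gap: 0.392
```

Run:
```python
from h import *
import cv2
delta([583.9,-8.1,294],0.0945)
for n in ['wrist','side']: cv2.imwrite(f'pics/{n}3.png',robot.camera(n)[:,:,::-1])
im=cv2.imread('pics/side3.png')[140:280,230:430]
cv2.imwrite('pics/side3z.png',cv2.resize(im,None,fx=4,fy=4,interpolation=cv2.INTER_CUBIC))
delta([583.9,-8.1,294],0.0945)
```

```text
t 3.55 pos [584.3  -6.5 295.5] F [-0.8 -1.  -0. ] gap 36.0
shift [ 1.47 -0.57  1.55] rot [ 0.11  0.02 -0.07]
t 3.65 pos [584.2  -6.6 295.1] F [-0.9  0.2  0.5] gap 35.9
shift [ 1.14 -0.43  1.5 ] rot [ 0.11  0.02 -0.04]
```

View pics/wrist3.png

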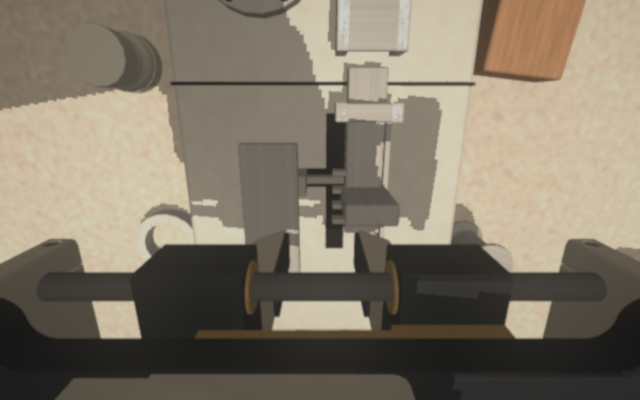

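View pics/side3z.png

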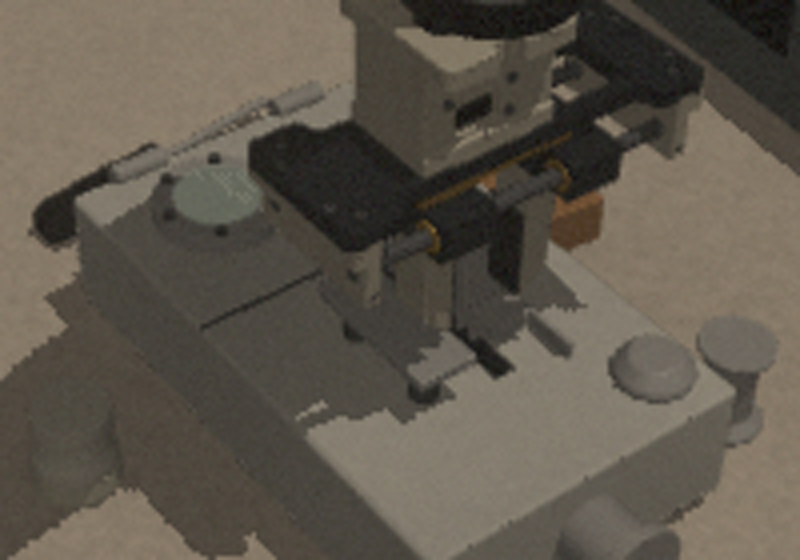

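```bash
python3 - <<'E'
from h import *
import cv2
c=robot.calibration('wrist'); E=np.array(c['tool_from_camera']); M=T(robot.sense())
print('tips',[proj(c,[178,y,z],E).round(0) for y in (-37,-18,18,37) for z in (-9.5,9.5)])
C=np.array([583.3,25.0]);a=.0945
w=lambda x,y,z:[C[0]+x*np.cos(a)-y*np.sin(a),C[1]+x*np.sin(a)+y*np.cos(a),z]
print('post',[proj(c,w(x,y,128.5),M@E).round(0) for x in (11,39) for y in (-14.3,-2.3)])
print('plate',[proj(c,w(x,25,108),M@E).round(0) for x in (-46,-14)], 'seam',[proj(c,w(x,57,80),M@E).round(0) for x in (-90,90)])
S=robot.calibration('side'); f=lambda p:((proj(S,p)-[140,230])*4).round(0)
print('side tips',[f((M@[178,y,z,1])[:3]) for y in (-27.5,27.5) for z in (-9.5,9.5)],'plate -y end',[f(w(x,-55,108)) for x in(-46,-14)])
E
python3 -c "
import cv2
im=cv2.imread('pics/wrist3.png')[100:300,220:420]
cv2.imwrite('pics/w3z.png',cv2.resize(cv2.convertScaleAbs(im,alpha=1.8,beta=20),None,fx=3,fy=3))"
```

```text
tips [array([232., 253.]), array([262., 255.]), array([232., 288.]), array([262., 289.]), array([232., 353.]), array([262., 352.]), array([232., 387.]), array([262., 385.])]
post [array([226., 346.]), array([204., 346.]), array([226., 400.]), array([204., 402.])]
plate [array([144., 238.]), array([144., 298.])] seam [array([ 84., 172.]), array([ 84., 475.])]
side tips [array([308., 404.]), array([331., 430.]), array([260., 499.]), array([283., 526.])] plate -y end [array([379., 419.]), array([350., 476.])]
```

View pics/w3z.png

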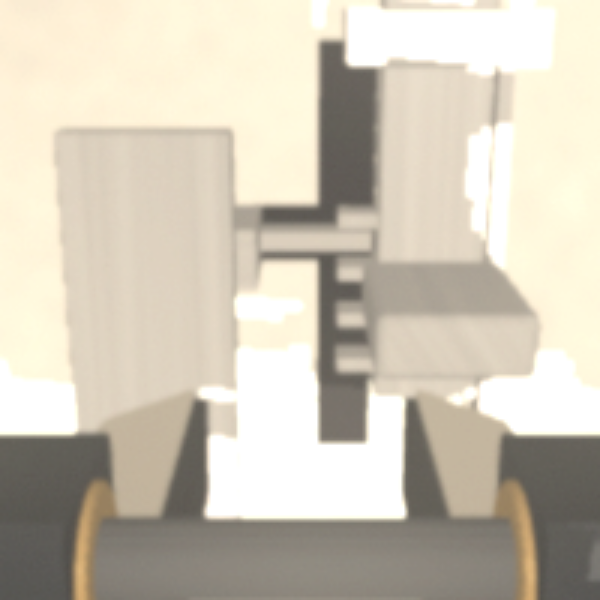

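Request:
{"name": "drive_tool", "arguments": {"rows": [[[3,0,0,0,0,0,36],[6,0,0,0,0,0,36],[9,0,0,0,0,0,36],[12,0,0,0,0,0,36],[12,0,0,0,0,0,36]]]}}

```text
t: 4.15
ee_pos: [584.0, -6.6, 282.5]
ee_rot: [0.523, 0.475, 0.524, -0.475]
contact_force: [0.8, -1.0, 3.1]
finger_gap: 0.395
```

Request:
{"name": "drive_tool", "arguments": {"rows": [[[2,0,0,0,0,0,36],[4,0,0,0,0,0,36],[4,0,0,0,0,0,36]]]}}

```text
t: 4.45
ee_pos: [584.0, -6.6, 278.7]
ee_rot: [0.524, 0.475, 0.524, -0.475]
contact_force: [-1.8, -0.7, 4.6]
finger_gap: 0.398
```

Request:
{"name": "drive_tool", "arguments": {"rows": [[[0.5,0,-2,0,0,0,36],[0.5,0,-4,0,0,0,36],[0.5,0,-6,0,0,0,36],[0.5,0,-8,0,0,0,36],[0.5,0,-8,0,0,0,36]]]}}

```text
t: 4.95
ee_pos: [583.8, 1.1, 278.6]
ee_rot: [0.524, 0.476, 0.523, -0.475]
contact_force: [1.5, -4.0, 5.2]
finger_gap: 0.392
```

```bash
cat > look.py <<'E'
from h import *
import cv2,sys
s=robot.sense();p=s['ee_pos'];d=np.array(p[:2])-[583.3,25.0];a=.0945
print(s['t'],'local',(d[0]*np.cos(a)+d[1]*np.sin(a)).round(1),(-d[0]*np.sin(a)+d[1]*np.cos(a)).round(1),'tipz',round(p[2]-178,1),'F',np.round(s['contact_force'],1),'yawerr',np.degrees(np.arctan2(T(s)[1,1],T(s)[0,1])-a).round(2))
im=robot.camera('wrist')[0:300,160:480,::-1]
cv2.imwrite(f'pics/{sys.argv[1]}.png',cv2.resize(cv2.convertScaleAbs(im,alpha=1.7,beta=20),None,fx=2,fy=2))
E
python3 look.py w4
```

```text
4.95 local -1.8 -23.8 tipz 100.6 F [ 1.5 -4.   5.2] yawerr 0.09
```

View pics/w4.png

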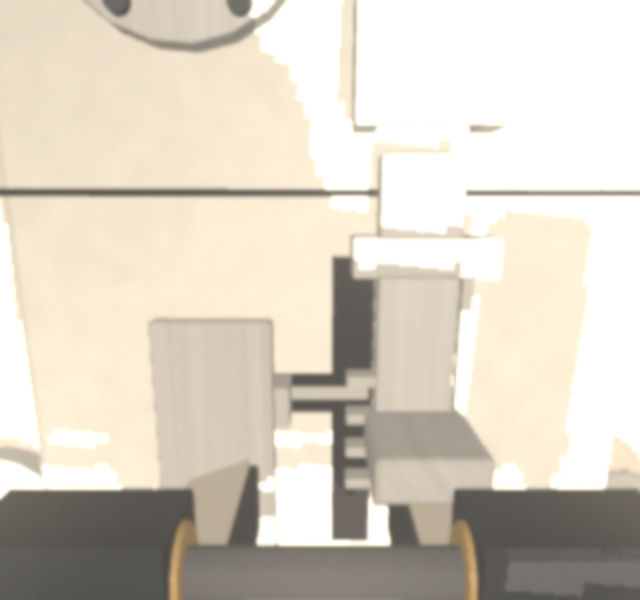

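Request:
{"name": "drive_tool", "arguments": {"rows": [[[0.3,0,-3,0,0,0,36],[0.3,0,-6,0,0,0,36],[0.3,0,-9,0,0,0,36],[0.3,0,-12,0,0,0,36],[0.3,0,-14,0,0,0,36]]]}}

```text
t: 5.5
ee_pos: [582.5, 14.4, 278.3]
ee_rot: [0.524, 0.475, 0.523, -0.476]
contact_force: [1.1, -6.9, 6.9]
finger_gap: 0.39
```

```bash
python3 look.py w5
```

```text
5.5 local -1.8 -10.4 tipz 100.3 F [ 1.1 -6.9  6.9] yawerr 0.05
```

View pics/w5.png

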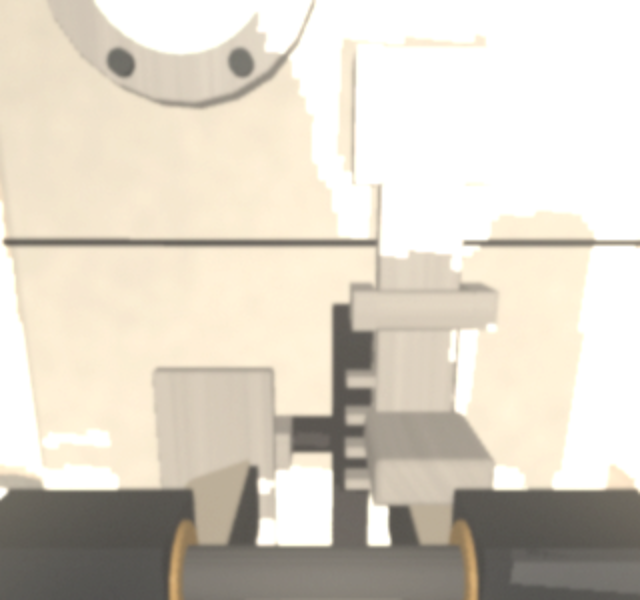

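Request:
{"name": "drive_tool", "arguments": {"rows": [[[0,0,-3,0,0,0,36],[0,0,-6,0,0,0,36],[0,0,-9,0,0,0,36],[0,0,-12,0,0,0,36],[0,0,-14,0,0,0,36]]]}}

```text
t: 6.05
ee_pos: [581.2, 28.4, 278.3]
ee_rot: [0.524, 0.475, 0.523, -0.476]
contact_force: [1.9, -6.5, 5.6]
finger_gap: 0.39
```

Request:
{"name": "drive_tool", "arguments": {"rows": [[[0,0,-2,0,0,0,36],[0,0,-4,0,0,0,36],[0,0,-5,0,0,0,36],[0,0,-6,0,0,0,36],[0,0,-6,0,0,0,36]]]}}

```text
t: 6.55
ee_pos: [580.9, 32.3, 278.3]
ee_rot: [0.524, 0.475, 0.521, -0.477]
contact_force: [1.1, -11.0, 7.4]
finger_gap: 0.389
```

```bash
python3 look.py w6
```

```text
6.55 local -1.7 7.5 tipz 100.3 F [  1.1 -11.    7.4] yawerr -0.08
```

View pics/w6.png

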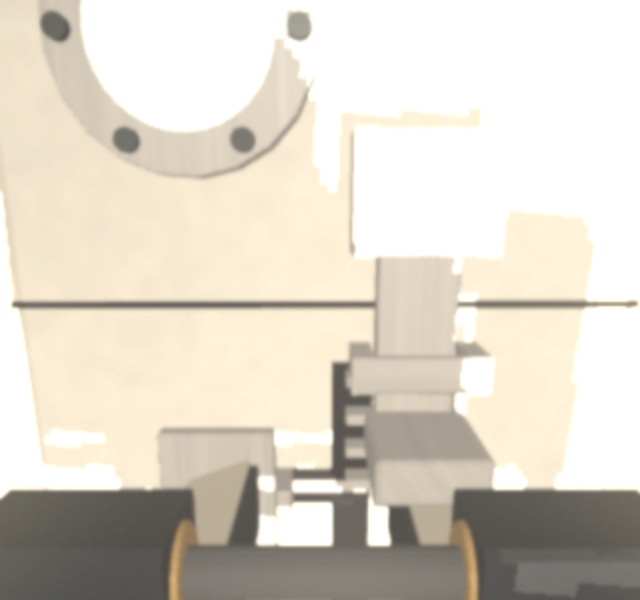

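Request:
{"name": "drive_tool", "arguments": {"rows": [[[0,0,-2,0,0,0,36],[0,0,-3,0,0,0,36],[0,0,-3,0,0,0,36]]]}}

```text
t: 6.9
ee_pos: [580.9, 33.0, 278.4]
ee_rot: [0.524, 0.475, 0.52, -0.479]
contact_force: [0.0, -15.2, 9.6]
finger_gap: 0.388
```

```bash
python3 look.py w7
```

```text
6.9 local -1.6 8.2 tipz 100.4 F [  0.  -15.2   9.6] yawerr -0.21
```

Request:
{"name": "drive_tool", "arguments": {"rows": [[[-4,0,2,0,0,0,36],[-9,0,3,0,0,0,36],[-14,0,5,0,0,0,36],[-22,0,10,0,0,0,36],[-40,0,14,0,0,0,36]]]}}

```text
t: 7.45
ee_pos: [580.1, 25.1, 317.3]
ee_rot: [0.523, 0.475, 0.525, -0.475]
contact_force: [0.2, 0.0, -0.1]
finger_gap: 0.389
```

Request:
{"name": "drive_tool", "arguments": {"rows": [[[-30,0,0,0,0,0,36],[-60,0,0,0,0,0,36],[-80,0,0,0,0,0,36],[-80,0,0,0,0,0,36],[-80,0,0,0,0,0,36]]]}}

```text
t: 7.95
ee_pos: [581.0, 25.0, 398.8]
ee_rot: [0.524, 0.476, 0.523, -0.475]
contact_force: [-0.2, 0.4, -0.5]
finger_gap: 0.393
```

Request:
{"name": "drive_tool", "arguments": {"rows": [[[0,0,0,0,0,0,36],[0,0,0,0,0,0,36],[0,0,0,0,0,0,36],[0,0,0,0,0,0,36],[0,0,0,0,0,0,36]]]}}

```text
t: 8.45
ee_pos: [581.0, 24.4, 397.6]
ee_rot: [0.523, 0.475, 0.524, -0.475]
contact_force: [-0.1, -0.1, 0.5]
finger_gap: 0.394
```

```bash
python3 look.py w8
python3 - <<'E'
from h import *
import cv2
c=robot.calibration('wrist'); M=T(robot.sense()); E=M@np.array(c['tool_from_camera'])
im=robot.camera('wrist').copy()
C=np.array([583.3,25.0]);a=.0945
w=lambda x,y,z:[C[0]+x*np.cos(a)-y*np.sin(a),C[1]+x*np.sin(a)+y*np.cos(a),z]
for b,col in ((32,(0,255,0)),(28,(255,0,0))):
    q=[proj(c,w(x,y+b,128.5),E) for x,y in((11,-15),(39,-15))]
    cv2.line(im,*[tuple(int(v) for v in p[::-1].round()) for p in q],col,1)
for z,col in ((108,(0,255,0)),(100,(255,0,0))):
    q=[proj(c,w(x,y,z),E)[::-1].round().astype(int) for x,y in((-46,25),(-14,25),(-14,-55),(-46,-55))]
    cv2.polylines(im,[np.array(q)],True,col,1)
q=[proj(c,w(x,57,80),E)[::-1].round().astype(int) for x in (-90,90)]; cv2.line(im,tuple(map(int,q[0])),tuple(map(int,q[1])),(255,0,255),1)
z=im[0:240,200:440,::-1]; cv2.imwrite('pics/w8o.png',cv2.resize(z,None,fx=2.5,fy=2.5,interpolation=cv2.INTER_NEAREST))
for k,zz in (('catch_top',108),('bolt_post',128.5)):
  for r in robot.spot_point('wrist',k)[:1]: print(k,r['score'],atz(c,r['position'],zz,E).round(1), w(*((-30,-15,108) if k=='catch_top' else (25,17,128.5))))
for n in ['side','top']: cv2.imwrite(f'pics/{n}8.png',robot.camera(n)[:,:,::-1])
E
```

```text
8.45 local -2.3 -0.4 tipz 219.6 F [-0.1 -0.1  0.5] yawerr 0.12
catch_top 0.67 [554.    5.6 108. ] [np.float64(554.8492452632397), np.float64(7.236144705928391), 108]
bolt_post 0.79 [605.   45.2 128.5] [np.float64(606.5843449295504), np.float64(44.283134631115196), 128.5]
```

View pics/w8o.png

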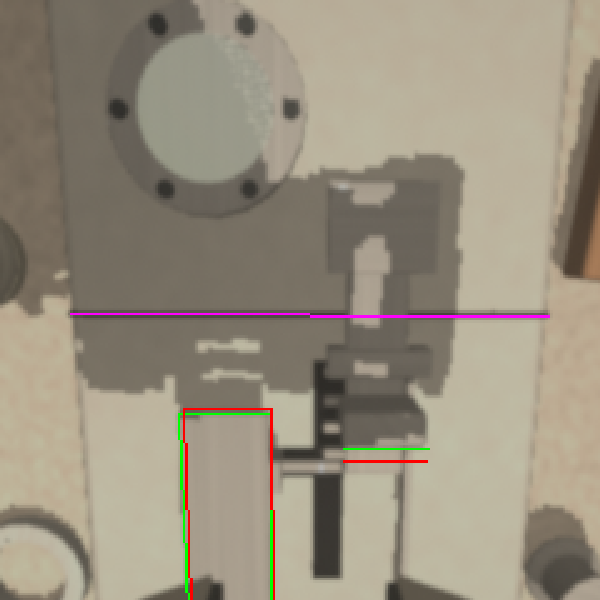

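View pics/side8.png

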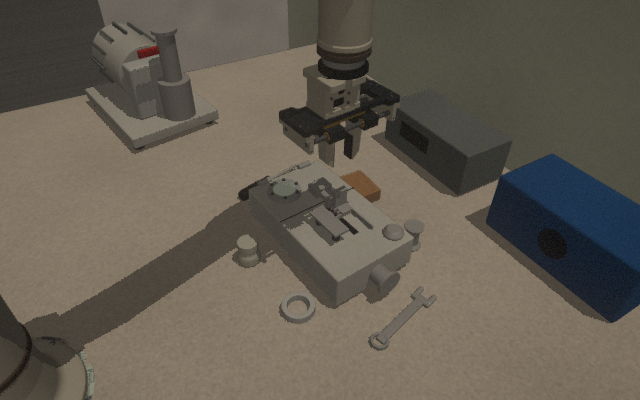

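The overlay shows the post's pushed face on the predicted 32 mm line. The plate outline fits the raised height, z 108. The loose parts lie where they were, and the arm is clear with no force on it.

```bash
python3 -c "
from plant import robot
print(robot.hand_in(),robot.sense()['t'])"
```

```text
the job is handed in; nothing more can be done
the job is handed in; nothing more can be done
```

I locked the lid and handed the job in at about 8.6 s. My last checks indicate the bolt is home and the catch is back up; the hand-in gave no verdict.

**What I did:** I pressed the catch plate down about 7.5 mm with one fingertip. With it held, I pushed the post with the other until the bolt stopped. The fingertip then stood at the post's home position and the push force rose to 15 N. I then lifted straight off and drew clear.

**Last checks:**
- **Bolt:** in the last wrist picture, the pushed face of the post lies on the line predicted for 32 mm of travel, not on the 28 mm one.
- **Catch:** the plate's left edge fits the outline for the raised height (z 108) better than the one for fully down. The two outlines differ by only a few pixels, so this check is weaker.
- **Loose parts:** by eye in the last side picture they lie where they did at the start. I did not measure them.
- **Arm:** the tips are about 90 mm above the post, with no contact force beyond noise.

**Disagreements:**
- **Chamber fit:** my first fit put the chamber about 4 mm off in y, because it paired a picture with a later arm pose. I redid it before touching anything, and later pictures agreed with the new fit.
- **Networks:** the point networks' final readings for the plate and post were about 2 mm off that fit.

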